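# Clear the can off the labelling cradle and pull-test its retaining pin

### The job

Before the next labelling run, take the can that is lying in the labelling cradle and lay it on its side in the empty grey tray, without dropping it. Then check that the retaining pin it was covering is held: take the black T-handle between the saddles and pull it straight up with a steady 15 N or so (at least 10 N on the pin, never above 22 N) for a good second, ease it back and let go. Leave the two standing cans and the stack of can ends as they are.

Things in the scene. Friction and masses are not known exactly. Their poses are not given: they have to be found in the camera images.
- can: the only lying can: a plain aluminium slim drinks can, 57 mm diameter, 156 mm long, filled and closed, 0.2 to 0.4 kg. Origin at its centre; its own y axis runs along its length. It starts lying in the two V saddles of the cradle, its length along the cradle's y, its axis 92 mm above the bench (underside at 63 mm).
- cradle: labelling cradle, bolted to the bench: grey base plate 110 (x) x 200 (y) x 12 mm with two white V saddles, 10 mm thick, centred 60 mm to either side along its y (110 mm free between them), 70 mm wide in x, tops 81 mm above the bench. Origin: centre of the plate's underside, on the bench. z up.
- handle_mid (a point): centre of the black T-handle's bar, on the vertical axis of the pin, midway between the saddles. The bar is 44 mm long (along the cradle's y), 14 mm wide (cradle's x) and 14 mm high, on a 10 mm steel stem. With the handle right down its centre lies 39 mm above the bench; it starts 0 to 8 mm higher, because the handle has free play on the pin. Only when the rest of this play (a few mm, about 2 N of drag) is taken up does the pull reach the pin.
- pin (a joint): lift of the retaining pin from its seat, in m: 0 = seated. The pin is held by a stiff spring that gives 0.4 mm per newton (10 N = 4.0 mm, 15 N = 6.0 mm, 22 N = 8.8 mm), and goes back by itself when let go. Pin and handle together weigh 0.2 kg.
- tray: open grey tray, 170 (x) x 210 (y) x 32 mm high outside, walls and floor 5 mm thick, fixed to the bench, empty. Origin: centre of its underside, on the bench; z up. Long side along its y.
- can_near: bystander: the standing can nearer the robot, 57 mm diameter, 156 mm tall; origin at the centre of its underside.
- can_far: bystander: the standing can farther from the robot, same size; origin at the centre of its underside.
- ends: bystander: a stack of loose can ends, 54 mm diameter, 40 mm high; origin at the centre of its underside.
Mind the look-alikes: they are no part of the job. What is shaped like the can but purple is not meant. Several things have the shape of the cradle; the one meant has the colours described above.

How it is judged:
By the outcome, as a careful person would: the job done as asked, in the order asked, and still so for the second after the job is handed in, with the robot touching nothing.
It also fails if it takes over 64 s, if anything falls off the work surface, if the arm or the gripper's body presses on something with over 40 N, if the wrist force passes 120 N, or if a joint passes its speed limit or range.

### The arm

A 6-joint arm with a two-finger parallel gripper is mounted at the origin on the work surface. World frame = base frame: x ahead of the robot, y to its left, z up, the work surface at z = 0. Lengths are in m, angles in degrees, forces in N, time in s.
With the tool pointing down it reaches from about 0.4 to 0.825 m from the base axis. Payload 7 kg.
Tool frame: the origin (TCP) lies at the very end of the fingers, on their centre line; the grasp point (between the pads) lies 19 mm behind it; z points along the fingers, y is the line along which they close (so a half turn about z gives the same grasp; the last joint's range is limited). The gripper opens to 88 mm and grips with 3 to 60 N. Pads are 19 mm wide; open, the fingers measure 130 mm over their backs; the gripper's body (78 mm by 193 mm) begins 47 mm behind the grasp point.
Start: joints at [-57.462, 20.546, 0.682, 0, -70.136, -16.507], TCP at [0.186, -0.649, 0.227] pointing down, gripper open.
Joint ranges: [-176.03, 176.03], [-82.01, 121.73], [-58.28, 71.71], [-173.87, 95.51], [-174.79, -0.11], [-173.66, 173.66]. Speed limits (degrees/s): [136.94, 136.94, 172.46, 180, 180, 180].

### API

Orientations are given as [roll, pitch, yaw] about the fixed x, y, z axes, in that order (R = Rz(yaw) Ry(pitch) Rx(roll)).
In Python, from plant import ctrl gives the robot as it stands.
- The arm moves only by the tool carry_out, never from a script. Its argument "deltas" is a list that holds one entry, the list of rows, each a list of 5 numbers: the shift along the tool's x, y, z scaled (see below), then the turn about the tool's z scaled (see below), then the opening, from -1 (shut) to 1 (fully open). A call has 1 to 5 rows; each row is the pose to reach, as a shift and turn from the pose commanded when the call began, along the tool's axes at that moment, turning the shorter way round; what a row does not reach only later rows make up. The controller multiplies each number of a shift by 20 cm and each number of a turn by 2 pi rad. A row lasts 1/10 s, in which the tool goes at most 50 mm and 8.59 degrees, less where a joint would pass 70% of its speed; a pose out of reach is approached as far as the arm can. A call with a number of a shift or a turn outside -1 to 1 is refused whole. A call with a gripper value outside its range is refused whole. The fingers move at their own pace and stop on an object; the grip force is fixed at half the most. Time passes only in rows, so rows that repeat a pose let the fingers close. It gives the time, the measured TCP pose, the force, the opening and the grip force at its end, in the units of the state.
- ctrl.get_obs(): the state, without advancing time (a new reading comes with each control period).
- ctrl.snapshot(name): name is "scene" or "top" or "wrist"; returns a dict with "color" (384x512x3 uint8, red, green, blue), "camera_matrix" (3x3 intrinsics, pixels), "k1" (the pictures are not rectified: a ray, as slopes to the right and down, at radius r is drawn at 1 + k1 r^2 times it, then the intrinsics apply), "R" (3x3) and "t" (3): a world point X has camera coordinates R X + t. Camera axes: x right, y down, z forward; pixel columns grow to the right and rows downward; lengths in m; the calibration is good to about 2 mm. A picture is of the moment at which its call begins. There is no depth.
- ctrl.close_job(): hands the job in; it is judged then, once.
Trained networks look in a picture, given as the dict that the camera call returned (one of the last four; its "shot" number tells which), for a name from the list of things; names that differ only in an ending like _2 or _b are one class to them, and where a whole thing is asked for, a point or a joint stands for the part that bears it (a point fixed in the world has none). Each returns a list of dicts, best first, with "p" (0 to 1); they miss things now and then, are a little off and sometimes report something else, mostly with a low value. They report only what shows in the picture. A call takes as long as a camera call. They do not tell look-alikes from the thing itself.
- ctrl.search_frame(picture, name): "centre" ([column, row] in pixels, amid what is visible of it).
- ctrl.silhouettes(picture, name): "mask" (384x512 bool, what is visible of it) and "centre" ([column, row] in pixels, amid what is visible of it).
- ctrl.spot_point(picture, name): "centre" ([column, row] in pixels: a listed point, or the origin of a listed thing).
The state is a dict: "clock": time; "joint_pos": joint angles; "qvel": joint speeds; "tau": joint torques, N m; "tool_pos": TCP position; "orientation": TCP orientation; "force": force on the tool from outside, world axes, zero at the start; "moment": the same for the moment, N m; "opening": finger opening in m; "gripper_force": force on a finger pad.
Only numpy, scipy, OpenCV 4.12 (cv2) and the standard library are available. Lean on these libraries where they do the work, as an engineer would, in place of code of your own. Each camera call takes 0.05 s, during which the arm holds its last target. There are 200 camera calls.

## Working session

There is one attempt and no reset: what is moved stays moved. The work goes in short steps, Python scripts to look and compute and a tool call to move; the robot and the scene stay as the last step left them, time stands still between calls to the robot, and variables do not carry over. Pictures are saved under pics/ and viewed, at most 10 in all, crops included, and the job is handed in when it is done.

Besides the shell and the picture viewer there is one more tool, called by a JSON object that holds its "fn" and its "kwargs", one argument or row to a line. carry_out: Moves the arm, as the interface text tells. Its arguments: {"type":"object","properties":{"deltas":{"type":"array"}},"required":["deltas"]}

```bash
mkdir -p pics; ls
cat > h.py <<'E'
import numpy as np,cv2
from plant import ctrl
def shot(n,f=None):
    s=ctrl.snapshot(n)
    if f: cv2.imwrite('pics/'+f,cv2.cvtColor(s['color'],cv2.COLOR_RGB2BGR))
    return s
def ray(s,px):
    K=np.array(s['camera_matrix']);R=np.array(s['R']);t=np.array(s['t'])
    d=np.array([(px[0]-K[0,2])/K[0,0],(px[1]-K[1,2])/K[1,1]]);u=d.copy()
    for _ in range(20):u=d/(1+s['k1']*(u@u))
    return -R.T@t, R.T@np.array([u[0],u[1],1])
def atz(s,px,z):
    o,v=ray(s,px);return o+v*(z-o[2])/v[2]
def proj(s,X):
    K=np.array(s['camera_matrix']);c=np.array(s['R'])@X+np.array(s['t']);u=c[:2]/c[2];u=u*(1+s['k1']*(u@u))
    return [K[0,0]*u[0]+K[0,2],K[1,1]*u[1]+K[1,2]]
E
python3 - <<'E'
from h import *
a=shot('scene','s0.png');b=shot('top','t0.png')
cv2.imwrite('pics/st.png',cv2.resize(np.vstack([cv2.imread('pics/s0.png'),cv2.imread('pics/t0.png')]),None,fx=.78,fy=.78))
H={'can':.092,'cradle':0,'handle_mid':.04,'tray':0,'can_near':0,'can_far':0,'ends':0}
for n,z in H.items():
  for s,l in((a,'scene'),(b,'top')):
    for d in ctrl.spot_point(s,n)[:5]: print(n,l,round(d['p'],2),np.round(d['centre']),np.round(atz(s,d['centre'],z),3))
print(ctrl.get_obs())
E
```

```text
pics
can scene 0.94 [293. 202.] [0.59  0.216 0.092]
can scene 0.67 [296. 176.] [0.471 0.218 0.092]
can top 0.78 [217. 196.] [0.591 0.222 0.092]
can top 0.69 [224. 271.] [0.38  0.206 0.092]
cradle scene 0.82 [393. 221.] [0.509 0.491 0.   ]
cradle scene 0.68 [291. 230.] [0.589 0.218 0.   ]
cradle scene 0.47 [204. 267.] [0.753 0.027 0.   ]
cradle top 0.81 [138. 227.] [0.511 0.477 0.   ]
cradle top 0.62 [217. 196.] [0.602 0.231 0.   ]
cradle top 0.58 [218. 200.] [0.587 0.228 0.   ]
handle_mid scene 0.47 [392. 208.] [0.502 0.48  0.04 ]
handle_mid scene 0.4 [298. 214.] [0.572 0.232 0.04 ]
handle_mid top 0.42 [133. 228.] [0.508 0.479 0.04 ]
tray scene 0.9 [135. 218.] [ 0.61  -0.202  0.   ]
tray top 0.97 [360. 194.] [ 0.596 -0.213  0.   ]
can_near scene 0.84 [199. 238.] [ 0.657 -0.011  0.   ]
can_near top 0.72 [294. 178.] [ 0.652 -0.01   0.   ]
can_far scene 0.55 [204. 265.] [0.747 0.028 0.   ]
can_far top 0.68 [217. 198.] [0.595 0.23  0.   ]
can_far top 0.58 [282. 145.] [0.756 0.025 0.   ]
ends scene 0.86 [218. 188.] [ 0.428 -0.015  0.   ]
ends top 0.53 [298. 250.] [ 0.429 -0.014  0.   ]
{'clock': 0.8, 'joint_pos': array([-5.74627564e+01,  2.05426147e+01,  6.81163405e-01, -1.49476612e-03,
       -7.01347704e+01, -1.65074013e+01]), 'qvel': array([-0.13578581,  0.0369291 , -0.05514917, -0.00130971,  0.02946687,
       -0.00392409]), 'tau': array([-2.61988208e-05, -5.82282364e+01,  2.93282229e+01,  7.00188383e+00,
        1.25866150e-02,  6.66052280e-07]), 'tool_pos': array([ 0.18638089, -0.64872942,  0.22659279]), 'orientation': array([-1.79996777e+02,  2.42145112e-03, -1.63970665e+02]), 'force': array([-0.89471352, -0.45085895,  0.02697404]), 'moment': array([ 0.02507324,  0.0133161 , -0.06314202]), 'gripper_force': 0.0, 'opening': 0.08800579284680109}
```

View pics/t0.png

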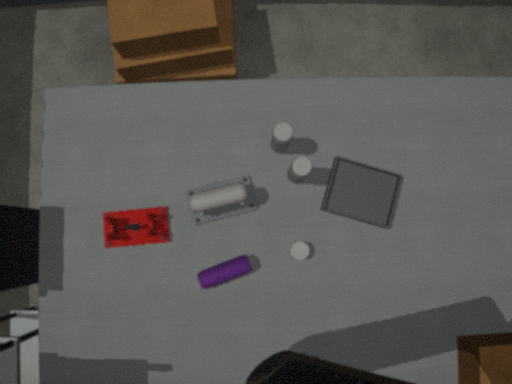

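View pics/s0.png

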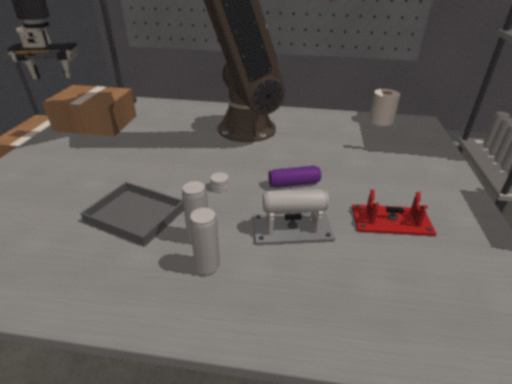

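The pictures show three possible cans. The aluminium can lies in the grey/white cradle at top (217,196), scene (293,202). The purple can, not meant, is at top (224,271). The standing cans are at top (301,168) and (282,133). The red cradle at top (138,227) is the decoy. I choose the aluminium can in the grey cradle; tray at top (362,192).

Run:
```python
from h import *
b=shot('top','t1.png');a=shot('scene','s1.png')
A=cv2.imread('pics/s1.png')[150:260,160:350];B=cv2.imread('pics/t1.png')[160:240,160:300]
cv2.imwrite('pics/c.png',np.vstack([cv2.resize(A,(570,330)),cv2.resize(B,(570,262))[:262]]))
def ax(n,z,s):
  for d in ctrl.silhouettes(s,n)[:4]:
    ys,xs=np.nonzero(d['mask'])
    P=np.array([atz(s,p,z)[:2] for p in zip(xs,ys)],dtype=np.float32)
    print(n,round(d['p'],2),np.round(d['centre']),len(xs),'rect',np.round(np.array(sum(map(list,map(np.atleast_1d,cv2.minAreaRect(P))),[])),3))
ax('can',.1,b);ax('cradle',.006,b);ax('tray',.032,b);ax('tray',.032,a);ax('cradle',.006,a)
```

```text
can 0.8 [218. 196.] 1057 rect [ 0.589  0.22   0.057  0.159 11.793]
can 0.76 [225. 271.] 967 rect [ 0.379  0.205  0.054  0.147 19.29 ]
can 0.67 [362. 190.] 3978 rect [ 0.592 -0.188  0.203  0.162 72.322]
cradle 0.75 [221. 204.] 1316 rect [ 0.59   0.219  0.113  0.205 12.852]
cradle 0.64 [137. 227.] 2355 rect [0.514 0.483 0.114 0.205 4.494]
tray 0.92 [360. 195.] 3877 rect [ 0.598 -0.208  0.218  0.172 72.561]
tray 0.62 [134. 215.] 4030 rect [ 0.613 -0.198  0.239  0.199 71.735]
cradle 0.84 [290. 227.] 2376 rect [ 0.583  0.221  0.125  0.205 12.819]
cradle 0.83 [394. 220.] 2256 rect [0.469 0.488 0.198 0.214 4.457]
```

View pics/c.png

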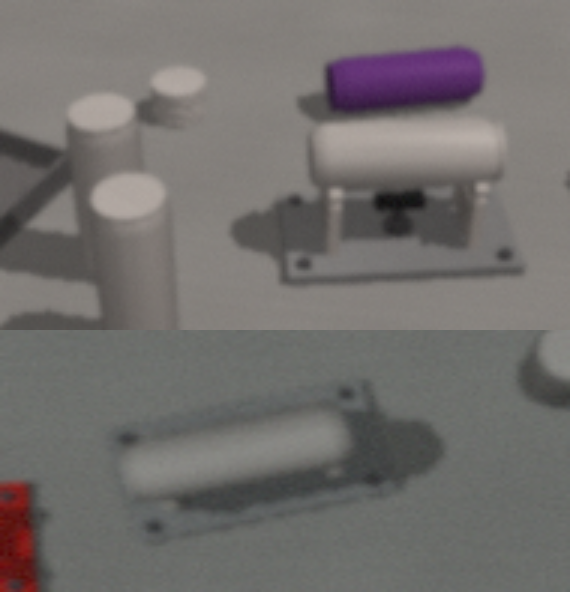

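The crop confirms it: a white/aluminium can in the grey-plate, white-saddle cradle with the black T-handle underneath, and the purple can lying loose behind it.

```bash
cat >> h.py <<'E'
def d(p,psi,q,psi2):
    a=np.radians(psi);v=np.array(q)-np.array(p)
    sh=[v[0]*np.cos(a)+v[1]*np.sin(a),v[0]*np.sin(a)-v[1]*np.cos(a),-v[2]]
    return np.round([*(np.array(sh)/.2),-((psi2-psi+180)%360-180)/360],3)
def path(p,psi,q,psi2,n):
    P=[np.array(p)+(np.array(q)-p)*i/n for i in range(n+1)];A=[psi+(psi2-psi)*i/n for i in range(n+1)]
    for i in range(n): print(d(P[i],A[i],P[i+1],A[i+1]).tolist())
E
python3 -c "
from h import *
o=ctrl.get_obs();path(o['tool_pos'],o['orientation'][2],[.59,.22,.26],-77.4,5)"
```

```text
[-0.628, 0.723, -0.033, -0.048]
[-0.815, 0.504, -0.033, -0.048]
[-0.928, 0.239, -0.033, -0.048]
[-0.957, -0.048, -0.033, -0.048]
[-0.899, -0.331, -0.033, -0.048]
```

{"fn": "carry_out", "kwargs": {
  "deltas": [
    [[-0.157,0.181,-0.033,-0.012,1],[-0.314,0.362,-0.033,-0.024,1],[-0.471,0.542,-0.033,-0.036,1],[-0.628,0.723,-0.033,-0.048,1]]
  ]
}}

```text
clock: 1.55
tool_pos: [0.2675, -0.4736, 0.2331]
orientation: [-180.0, 0.0, -146.5]
force: [1.1, 0.3, 0.8]
opening: 0.0879
gripper_force: 0.0
```

{"fn": "carry_out", "kwargs": {
  "deltas": [
    [[-0.2,0.126,-0.033,-0.012,1],[-0.4,0.252,-0.033,-0.024,1],[-0.611,0.378,-0.033,-0.036,1],[-0.815,0.504,-0.033,-0.048,1]]
  ]
}}

```text
clock: 1.95
tool_pos: [0.3485, -0.2996, 0.2402]
orientation: [-179.9, 0.0, -129.2]
force: [2.0, 1.0, 0.2]
opening: 0.0874
gripper_force: 0.0
```

{"fn": "carry_out", "kwargs": {
  "deltas": [
    [[-0.232,0.06,-0.033,-0.012,1],[-0.464,0.12,-0.033,-0.024,1],[-0.696,0.18,-0.033,-0.036,1],[-0.928,0.239,-0.033,-0.048,1]]
  ]
}}

```text
clock: 2.35
tool_pos: [0.4294, -0.1256, 0.247]
orientation: [-179.9, 0.0, -111.9]
force: [0.9, 0.4, 0.5]
opening: 0.0875
gripper_force: 0.0
```

{"fn": "carry_out", "kwargs": {
  "deltas": [
    [[-0.239,-0.012,-0.033,-0.012,1],[-0.478,-0.024,-0.033,-0.024,1],[-0.718,-0.036,-0.033,-0.036,1],[-0.957,-0.048,-0.033,-0.048,1]]
  ]
}}

```text
clock: 2.75
tool_pos: [0.5104, 0.0482, 0.2535]
orientation: [-179.9, 0.0, -94.6]
force: [0.3, -1.0, -0.1]
opening: 0.0877
gripper_force: 0.0
```

{"fn": "carry_out", "kwargs": {
  "deltas": [
    [[-0.225,-0.083,-0.033,-0.012,1],[-0.45,-0.166,-0.033,-0.024,1],[-0.675,-0.249,-0.033,-0.036,1],[-0.899,-0.331,-0.033,-0.048,1],[-0.899,-0.331,-0.033,-0.048,1]]
  ]
}}

```text
clock: 3.25
tool_pos: [0.5926, 0.2242, 0.2578]
orientation: [179.9, -0.0, -77.2]
force: [-0.3, -1.8, -1.3]
opening: 0.0876
gripper_force: 0.0
```

Run:
```python
from h import *
w=shot('wrist','w0.png');b=shot('top')
o=ctrl.get_obs();print(o['clock'],o['tool_pos'],o['orientation'])
for n,z in(('can',.1),('cradle',.006)):
  for r in ctrl.silhouettes(w,n)[:3]:
    ys,xs=np.nonzero(r['mask']);P=np.array([atz(w,p,z)[:2] for p in zip(xs,ys)],dtype=np.float32);q=cv2.minAreaRect(P)
    print(n,round(r['p'],2),np.round(r['centre']),np.round(q[0],3),np.round(q[1],3),q[2])
for r in ctrl.spot_point(w,'can')[:2]+ctrl.spot_point(w,'cradle')[:2]: print(r['p'],r['centre'],atz(w,r['centre'],.092),atz(w,r['centre'],0))
```

```text
3.35 [0.59102978 0.22069788 0.25849684] [ 1.79909845e+02 -3.68847085e-02 -7.75049250e+01]
can 0.75 [414. 172.] [0.414 0.198] [0.054 0.135] 19.44965362548828
can 0.71 [263. 159.] [0.587 0.222] [0.056 0.163] 12.997318267822266
cradle 0.74 [237. 124.] [0.587 0.218] [0.111 0.202] 12.851669311523438
cradle 0.66 [270. 299.] [0.512 0.444] [0.11  0.126] 4.416740894317627
0.88 [415.6, 177.5] [0.40910352 0.19550794 0.092     ] [0.35190594 0.21072674 0.        ]
0.62 [265.6, 163.6] [0.58451415 0.21823585 0.092     ] [0.57704015 0.23989732 0.        ]
0.67 [268.5, 304.5] [0.53601095 0.40797221 0.092     ] [0.51478777 0.48341817 0.        ]
```

View pics/w0.png

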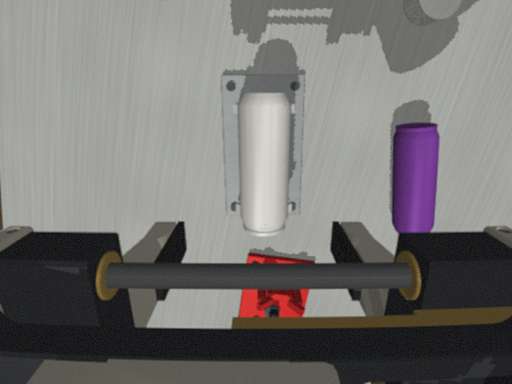

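The wrist view shows the white can at (263,159) in the grey plate and the purple one at (414,172). Descending to the can.

{"fn": "carry_out", "kwargs": {
  "deltas": [
    [[0.005,0.011,0.2,-0.001,1],[0.005,0.011,0.42,-0.001,1],[0.005,0.011,0.64,-0.001,1],[0.005,0.011,0.82,-0.001,1],[0.005,0.011,0.935,-0.001,1]]
  ]
}}

```text
clock: 4.05
tool_pos: [0.5878, 0.2164, 0.0704]
orientation: [179.9, -0.0, -77.3]
force: [0.4, 0.2, 0.0]
opening: 0.0874
gripper_force: 0.0
```

{"fn": "carry_out", "kwargs": {
  "deltas": [
    [[0,0,0,0,1],[0,0,0,0,-0.2],[0,0,0,0,-0.2],[0,0,0,0,-0.2],[0,0,0,0,-0.2]]
  ]
}}

```text
clock: 4.55
tool_pos: [0.5896, 0.2186, 0.074]
orientation: [-179.9, 0.0, -77.2]
force: [-6.1, -0.0, 4.5]
opening: 0.0612
gripper_force: 4.7
```

{"fn": "carry_out", "kwargs": {
  "deltas": [
    [[0,0,0,0,-1],[0,0,0,0,-1],[0,0,0,0,-1],[0,0,0,0,-1]]
  ]
}}

```text
clock: 4.95
tool_pos: [0.5874, 0.2178, 0.0734]
orientation: [179.9, -0.0, -77.2]
force: [-9.2, -0.5, 8.5]
opening: 0.0566
gripper_force: 30.0
```

{"fn": "carry_out", "kwargs": {
  "deltas": [
    [[0,0,-0.03,0,-1],[0,0,-0.1,0,-1],[0,0,-0.25,0,-1],[0,0,-0.45,0,-1],[0,0,-0.65,0,-1]]
  ]
}}

```text
clock: 5.45
tool_pos: [0.5891, 0.218, 0.2047]
orientation: [-180.0, -0.0, -77.2]
force: [2.1, 1.0, -3.2]
opening: 0.0563
gripper_force: 30.0
```

{"fn": "carry_out", "kwargs": {
  "deltas": [
    [[0,0,-0.15,0,-1],[0,0,-0.25,0,-1],[0,0,-0.285,0,-1],[0,0,-0.285,0,-1]]
  ]
}}

```text
clock: 5.85
tool_pos: [0.5894, 0.2184, 0.2609]
orientation: [-179.9, 0.1, -77.2]
force: [-0.3, -0.1, -3.8]
opening: 0.0564
gripper_force: 30.0
```

Run:
```python
from h import *
o=ctrl.get_obs();print({k:np.round(o[k],4) for k in('clock','tool_pos','orientation','force','moment','opening','gripper_force')})
w=shot('wrist','w1.png')
b=shot('scene','s2.png');t=shot('top')
cv2.imwrite('pics/ws.png',np.hstack([cv2.resize(cv2.imread('pics/w1.png'),(400,300)),cv2.resize(cv2.imread('pics/s2.png'),(400,300))]))
for r in ctrl.spot_point(w,'handle_mid')[:3]: print('h',r['p'],r['centre'],atz(w,r['centre'],.043))
for r in ctrl.silhouettes(t,'tray')[:1]:
  ys,xs=np.nonzero(r['mask']);P=np.array([atz(t,p,.032)[:2] for p in zip(xs,ys)],dtype=np.float32);print(cv2.minAreaRect(P))
path([.588,.2185,.26],-77.15,[.598,-.208,.26],-107.5,3)
```

```text
{'clock': np.float64(5.85), 'tool_pos': array([0.5894, 0.2184, 0.2609]), 'orientation': array([-1.798766e+02,  6.100000e-02, -7.721600e+01]), 'force': array([-0.3424, -0.0541, -3.8034]), 'moment': array([-0.0137,  0.1089,  0.0125]), 'opening': np.float64(0.0564), 'gripper_force': np.float64(29.9911)}
((0.5998126864433289, -0.2066643089056015), (0.21837741136550903, 0.17388606071472168), 72.33740997314453)
[0.697, 0.142, -0.0, 0.028]
[0.711, 0.017, -0.0, 0.028]
[0.703, -0.108, -0.0, 0.028]
```

View pics/ws.png

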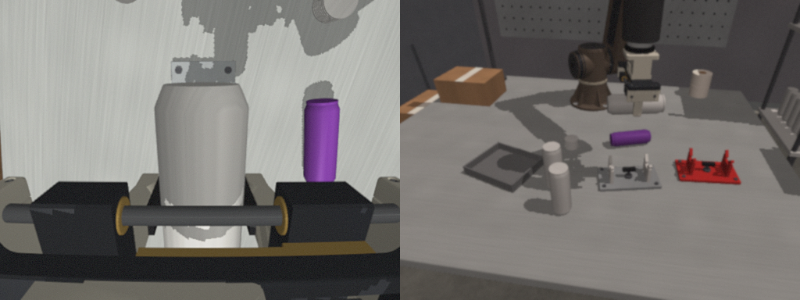

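The can is held level between the pads (wrist, left half at (200,150)). The scene view (right half) shows the cradle now empty at (629,178). Carrying it over to the tray.

{"fn": "carry_out", "kwargs": {
  "deltas": [
    [[0.07,0.014,0,0.003,-1],[0.2,0.04,0,0.008,-1],[0.36,0.073,0,0.015,-1],[0.53,0.108,0,0.022,-1],[0.697,0.142,0,0.028,-1]]
  ]
}}

```text
clock: 6.6
tool_pos: [0.5918, 0.0741, 0.259]
orientation: [179.9, -0.0, -87.4]
force: [0.9, -0.4, -3.2]
opening: 0.0565
gripper_force: 30.0
```

{"fn": "carry_out", "kwargs": {
  "deltas": [
    [[0.178,0.004,0,0.007,-1],[0.356,0.008,0,0.014,-1],[0.533,0.013,0,0.021,-1],[0.711,0.017,0,0.028,-1]]
  ]
}}

```text
clock: 7.0
tool_pos: [0.595, -0.0682, 0.2591]
orientation: [180.0, -0.0, -97.5]
force: [-0.2, 0.2, -3.6]
opening: 0.0563
gripper_force: 30.0
```

{"fn": "carry_out", "kwargs": {
  "deltas": [
    [[0.2,-0.03,0,0.008,-1],[0.4,-0.06,0,0.016,-1],[0.57,-0.086,0,0.023,-1],[0.67,-0.102,0,0.027,-1],[0.703,-0.108,0,0.028,-1]]
  ]
}}

```text
clock: 7.5
tool_pos: [0.5981, -0.2111, 0.2587]
orientation: [179.9, -0.0, -107.7]
force: [0.0, -0.5, -3.5]
opening: 0.0563
gripper_force: 30.0
```

{"fn": "carry_out", "kwargs": {
  "deltas": [
    [[0,0,0.05,0,-1],[0,0,0.2,0,-1],[0,0,0.4,0,-1],[0,0,0.6,0,-1],[0,0,0.75,0,-1]]
  ]
}}

```text
clock: 8.0
tool_pos: [0.5974, -0.2069, 0.1063]
orientation: [179.8, 0.0, -107.4]
force: [0.8, -0.6, -2.5]
opening: 0.0564
gripper_force: 30.0
```

{"fn": "carry_out", "kwargs": {
  "deltas": [
    [[0,0,0.12,0,-1],[0,0,0.22,0,-1],[0,0,0.3,0,-1],[0,0,0.36,0,-1],[0,0,0.38,0,-1]]
  ]
}}

```text
clock: 8.5
tool_pos: [0.598, -0.2075, 0.0318]
orientation: [179.9, -0.0, -107.4]
force: [-0.2, -0.2, -3.0]
opening: 0.0562
gripper_force: 30.0
```

{"fn": "carry_out", "kwargs": {
  "deltas": [
    [[0,0,0.03,0,-1],[0,0,0.06,0,-1],[0,0,0.075,0,-1],[0,0,0.085,0,-1],[0,0,0.085,0,-1]]
  ]
}}

```text
clock: 9.0
tool_pos: [0.599, -0.2085, 0.0166]
orientation: [-180.0, 0.0, -107.5]
force: [-0.4, 0.3, -3.1]
opening: 0.0563
gripper_force: 30.0
```

{"fn": "carry_out", "kwargs": {
  "deltas": [
    [[0,0,0.003,0,-1],[0,0,0.006,0,-1],[0,0,0.009,0,-1],[0,0,0.009,0,-1]]
  ]
}}

```text
clock: 9.4
tool_pos: [0.5992, -0.2085, 0.015]
orientation: [-180.0, 0.0, -107.4]
force: [0.0, -0.3, -1.5]
opening: 0.0564
gripper_force: 30.0
```

{"fn": "carry_out", "kwargs": {
  "deltas": [
    [[0,0,0.003,0,-1],[0,0,0.006,0,-1],[0,0,0.008,0,-1],[0,0,0.008,0,-1]]
  ]
}}

```text
clock: 9.8
tool_pos: [0.5992, -0.2085, 0.015]
orientation: [-179.9, -0.0, -107.4]
force: [-4.9, 3.3, 12.5]
opening: 0.0564
gripper_force: 30.0
```

{"fn": "carry_out", "kwargs": {
  "deltas": [
    [[0,0,-0.005,0,-1],[0,0,-0.005,0,-1],[0,0,-0.005,0,0.4],[0,0,-0.005,0,0.7],[0,0,-0.005,0,0.7]]
  ]
}}

```text
clock: 10.3
tool_pos: [0.5993, -0.2084, 0.0141]
orientation: [-180.0, 0.0, -107.4]
force: [-0.3, 0.1, 0.3]
opening: 0.0711
gripper_force: 0.0
```

{"fn": "carry_out", "kwargs": {
  "deltas": [
    [[0,0,0,0,0.7],[0,0,0,0,0.7],[0,0,0,0,0.7]]
  ]
}}

```text
clock: 10.6
tool_pos: [0.5991, -0.2084, 0.0141]
orientation: [180.0, -0.0, -107.5]
force: [-0.3, 0.8, -0.8]
opening: 0.0746
gripper_force: 0.0
```

{"fn": "carry_out", "kwargs": {
  "deltas": [
    [[0,0,-0.05,0,0.7],[0,0,-0.2,0,0.7],[0,0,-0.4,0,0.7],[0,0,-0.65,0,1],[0,0,-0.9,0,1]]
  ]
}}

```text
clock: 11.1
tool_pos: [0.5985, -0.2085, 0.1967]
orientation: [180.0, -0.0, -107.4]
force: [1.9, -0.1, 0.4]
opening: 0.0845
gripper_force: 0.0
```

{"fn": "carry_out", "kwargs": {
  "deltas": [
    [[0,0,-0.2,0,1],[0,0,-0.3,0,1],[0,0,-0.33,0,1]]
  ]
}}

```text
clock: 11.4
tool_pos: [0.6, -0.2087, 0.2646]
orientation: [-179.7, 0.1, -107.4]
force: [-0.1, 0.9, -0.1]
opening: 0.0878
gripper_force: 0.0
```

Run:
```python
from h import *
w=shot('wrist','w2.png');b=shot('scene','s3.png');t=shot('top','t3.png')
cv2.imwrite('pics/ws2.png',np.hstack([cv2.resize(cv2.imread('pics/t3.png'),(400,300)),cv2.resize(cv2.imread('pics/s3.png'),(400,300))]))
for s,l in((t,'top'),(b,'scene')):
  for r in ctrl.spot_point(s,'can')[:4]: print('can',l,r['p'],r['centre'],atz(s,r['centre'],.0335))
  for r in ctrl.spot_point(s,'handle_mid')[:3]: print('h',l,r['p'],r['centre'],atz(s,r['centre'],.043))
o=ctrl.get_obs();print(o['tool_pos'],o['orientation'],o['force'])
path([.598,-.208,.26],-107.5,[.588,.2185,.26],-77.15,3)
```

```text
can top 0.81 [221.9, 270.5] [0.3765164  0.21617157 0.0335    ]
can top 0.6 [219.0, 196.4] [0.59581823 0.22075656 0.0335    ]
h top 0.54 [223.2, 195.5] [0.59720292 0.20734303 0.043     ]
h top 0.44 [132.2, 224.2] [0.51857529 0.48031581 0.043     ]
can scene 0.76 [295.7, 174.3] [0.36597229 0.21570285 0.0335    ]
can scene 0.56 [130.3, 207.2] [ 0.60505606 -0.21180543  0.0335    ]
h scene 0.46 [294.2, 218.4] [0.59371444 0.22372193 0.043     ]
h scene 0.45 [394.7, 207.3] [0.50370916 0.48575833 0.043     ]
h scene 0.21 [132.8, 207.1] [ 0.61504709 -0.1984636   0.043     ]
[ 0.59842697 -0.20828693  0.25857636] [ 1.79851777e+02 -2.69229686e-02 -1.07451137e+02] [ 0.16847172  0.82745995 -0.23867669]
[-0.673, 0.23, -0.0, -0.028]
[-0.703, 0.108, -0.0, -0.028]
[-0.711, -0.017, -0.0, -0.028]
```

View pics/ws2.png

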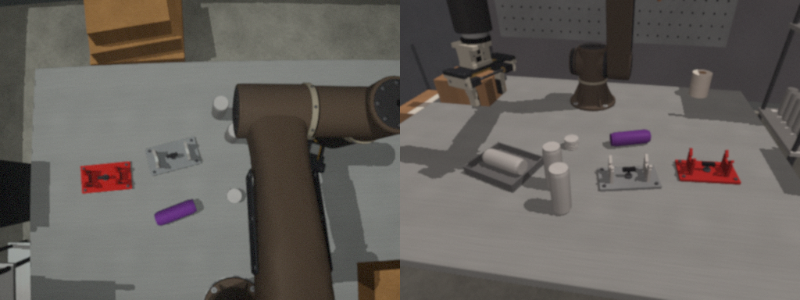

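The can lies in the tray (scene half, (507,160)). The grey cradle is empty with its T-handle at (627,174), and the standing cans and the stack are untouched. Going back over the cradle.

{"fn": "carry_out", "kwargs": {
  "deltas": [
    [[-0.16,0.055,0,-0.007,1],[-0.33,0.113,0,-0.014,1],[-0.5,0.171,0,-0.021,1],[-0.673,0.23,0,-0.028,1]]
  ]
}}

```text
clock: 12.15
tool_pos: [0.595, -0.0651, 0.2591]
orientation: [179.9, -0.0, -97.3]
force: [0.7, -0.1, -0.2]
opening: 0.0872
gripper_force: 0.0
```

{"fn": "carry_out", "kwargs": {
  "deltas": [
    [[-0.176,0.027,0,-0.007,1],[-0.352,0.054,0,-0.014,1],[-0.527,0.081,0,-0.021,1],[-0.703,0.108,0,-0.028,1]]
  ]
}}

```text
clock: 12.55
tool_pos: [0.5916, 0.0773, 0.2592]
orientation: [179.9, -0.0, -87.2]
force: [0.5, 0.6, -0.1]
opening: 0.0876
gripper_force: 0.0
```

{"fn": "carry_out", "kwargs": {
  "deltas": [
    [[-0.2,-0.005,0,-0.008,1],[-0.4,-0.01,0,-0.016,1],[-0.58,-0.014,0,-0.023,1],[-0.711,-0.017,0,-0.028,1],[-0.711,-0.017,0,-0.028,1]]
  ]
}}

```text
clock: 13.05
tool_pos: [0.5883, 0.2211, 0.2585]
orientation: [179.9, -0.0, -77.0]
force: [0.0, -1.2, -1.2]
opening: 0.0877
gripper_force: 0.0
```

Run:
```python
from h import *
w=shot('wrist','w3.png')
o=ctrl.get_obs();print(o['clock'],o['tool_pos'],o['orientation'],o['force'])
for r in ctrl.silhouettes(w,'cradle')[:2]:
    ys,xs=np.nonzero(r['mask']);P=np.array([atz(w,p,.012)[:2] for p in zip(xs,ys)],dtype=np.float32);print(r['p'],cv2.minAreaRect(P))
for r in ctrl.spot_point(w,'handle_mid')[:3]: print('h',r['p'],r['centre'],atz(w,r['centre'],.043))
print(proj(w,np.array([.588,.2185,.043])))
im=cv2.imread('pics/w3.png')[50:250,180:340];cv2.imwrite('pics/w3c.png',cv2.resize(im,(480,600)))
```

```text
13.1 [0.5883026  0.21959686 0.25870645] [ 1.79880533e+02 -4.78628659e-02 -7.70804923e+01] [ 0.05370233 -0.04519072 -0.84088159]
0.82 ((0.5152633786201477, 0.4380583167076111), (0.11335980147123337, 0.12639492750167847), 6.615174293518066)
0.59 ((0.5866797566413879, 0.2169206738471985), (0.10945437848567963, 0.19864733517169952), 13.183691024780273)
h 0.59 [268.7, 325.4] [0.50886501 0.48563726 0.043     ]
[np.float64(258.06551025782693), np.float64(155.58928810593727)]
```

View pics/w3c.png

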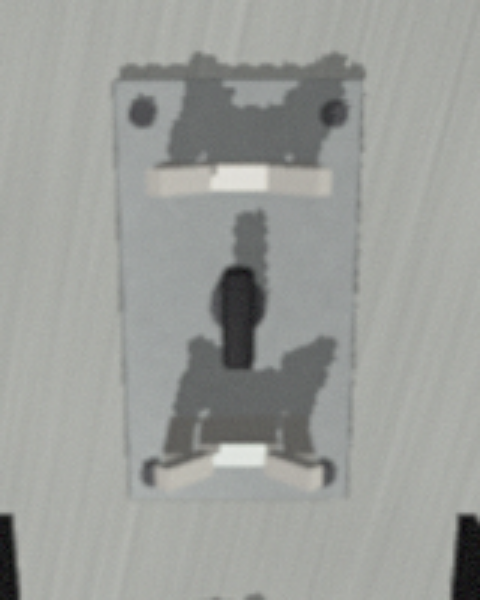

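The crop shows the T-bar centred at crop (238,318), i.e. pixel (259,156), against (258,156) predicted, so the tool is aligned. Descending.

{"fn": "carry_out", "kwargs": {
  "deltas": [
    [[0,0,0.15,0,1],[0,0,0.35,0,1],[0,0,0.55,0,0.5],[0,0,0.75,0,0.2],[0,0,0.9,0,0]]
  ]
}}

```text
clock: 13.7
tool_pos: [0.588, 0.2162, 0.0778]
orientation: [179.9, -0.0, -77.3]
force: [0.4, -0.5, 0.6]
opening: 0.069
gripper_force: 0.0
```

{"fn": "carry_out", "kwargs": {
  "deltas": [
    [[0,0,0.1,0,0],[0,0,0.18,0,0],[0,0,0.24,0,0],[0,0,0.28,0,0],[0,0,0.28,0,0]]
  ]
}}

```text
clock: 14.2
tool_pos: [0.5884, 0.2174, 0.0233]
orientation: [179.9, -0.0, -77.3]
force: [-0.6, 0.2, -0.3]
opening: 0.0439
gripper_force: 0.0
```

{"fn": "carry_out", "kwargs": {
  "deltas": [
    [[0,0,0,0,-0.4],[0,0,0,0,-0.5],[0,0,0,0,-0.6],[0,0,0,0,-0.6],[0,0,0,0,-0.6]]
  ]
}}

```text
clock: 14.7
tool_pos: [0.5889, 0.2183, 0.0245]
orientation: [-180.0, 0.0, -77.2]
force: [0.8, 0.2, 0.6]
opening: 0.0182
gripper_force: 0.0
```

{"fn": "carry_out", "kwargs": {
  "deltas": [
    [[0,0,0,0,-1],[0,0,0,0,-1],[0,0,0,0,-1],[0,0,0,0,-1],[0,0,0,0,-1]]
  ]
}}

```text
clock: 15.2
tool_pos: [0.5875, 0.2179, 0.0237]
orientation: [179.9, -0.0, -77.2]
force: [-4.7, 1.1, 1.0]
opening: 0.0136
gripper_force: 30.0
```

```bash
python3 -c "
from h import *
o=ctrl.get_obs();print({k:np.round(o[k],4) for k in('clock','tool_pos','force','opening','gripper_force')})"
```

```text
{'clock': np.float64(15.2), 'tool_pos': array([0.5875, 0.2179, 0.0237]), 'force': array([-4.6553,  1.064 ,  1.0139]), 'opening': np.float64(0.0136), 'gripper_force': np.float64(29.9855)}
```

{"fn": "carry_out", "kwargs": {
  "deltas": [
    [[0,0.003,-0.005,0,-1],[0,0.003,-0.01,0,-1],[0,0.003,-0.01,0,-1],[0,0.003,-0.01,0,-1]]
  ]
}}

```text
clock: 15.6
tool_pos: [0.5875, 0.2179, 0.0258]
orientation: [179.9, -0.0, -77.2]
force: [-4.9, 1.1, -3.2]
opening: 0.0138
gripper_force: 30.0
```

{"fn": "carry_out", "kwargs": {
  "deltas": [
    [[0,0,-0.005,0,-1],[0,0,-0.01,0,-1],[0,0,-0.01,0,-1],[0,0,-0.01,0,-1]]
  ]
}}

```text
clock: 16.0
tool_pos: [0.5875, 0.2179, 0.0278]
orientation: [179.9, -0.0, -77.2]
force: [-5.5, 2.6, -2.7]
opening: 0.0133
gripper_force: 30.0
```

{"fn": "carry_out", "kwargs": {
  "deltas": [
    [[0,0,-0.005,0,-1],[0,0,-0.01,0,-1],[0,0,-0.01,0,-1],[0,0,-0.01,0,-1]]
  ]
}}

```text
clock: 16.4
tool_pos: [0.5875, 0.2178, 0.0296]
orientation: [179.9, -0.0, -77.2]
force: [-5.2, 2.6, -3.0]
opening: 0.0137
gripper_force: 30.0
```

{"fn": "carry_out", "kwargs": {
  "deltas": [
    [[0,0,-0.005,0,-1],[0,0,-0.01,0,-1],[0,0,-0.01,0,-1],[0,0,-0.01,0,-1]]
  ]
}}

```text
clock: 16.8
tool_pos: [0.5875, 0.2178, 0.0314]
orientation: [179.9, -0.0, -77.2]
force: [-5.0, 2.1, -9.4]
opening: 0.0136
gripper_force: 30.0
```

{"fn": "carry_out", "kwargs": {
  "deltas": [
    [[0,0,-0.005,0,-1],[0,0,-0.01,0,-1],[0,0,-0.01,0,-1],[0,0,-0.01,0,-1]]
  ]
}}

```text
clock: 17.2
tool_pos: [0.5875, 0.2178, 0.0334]
orientation: [179.9, -0.0, -77.2]
force: [-3.8, 3.0, -13.7]
opening: 0.0136
gripper_force: 30.0
```

{"fn": "carry_out", "kwargs": {
  "deltas": [
    [[0,0,-0.004,0,-1],[0,0,-0.008,0,-1],[0,0,-0.008,0,-1],[0,0,-0.008,0,-1]]
  ]
}}

```text
clock: 17.6
tool_pos: [0.5875, 0.2178, 0.0349]
orientation: [179.9, -0.0, -77.2]
force: [-3.8, 2.8, -17.8]
opening: 0.0138
gripper_force: 30.0
```

{"fn": "carry_out", "kwargs": {
  "deltas": [
    [[0,0,0,0,-1],[0,0,0,0,-1],[0,0,0,0,-1],[0,0,0,0,-1],[0,0,0,0,-1]]
  ]
}}

```text
clock: 18.1
tool_pos: [0.5875, 0.2178, 0.0349]
orientation: [179.9, -0.0, -77.2]
force: [-4.1, 2.9, -16.8]
opening: 0.0137
gripper_force: 30.0
```

{"fn": "carry_out", "kwargs": {
  "deltas": [
    [[0,0,0,0,-1],[0,0,0,0,-1],[0,0,0,0,-1],[0,0,0,0,-1],[0,0,0,0,-1]]
  ]
}}

```text
clock: 18.6
tool_pos: [0.5875, 0.2178, 0.0349]
orientation: [179.9, -0.0, -77.2]
force: [-3.5, 3.5, -18.0]
opening: 0.014
gripper_force: 30.0
```

{"fn": "carry_out", "kwargs": {
  "deltas": [
    [[0,0,0,0,-1],[0,0,0,0,-1],[0,0,0,0,-1],[0,0,0,0,-1],[0,0,0,0,-1]]
  ]
}}

```text
clock: 19.1
tool_pos: [0.5875, 0.2178, 0.0349]
orientation: [179.9, -0.0, -77.2]
force: [-4.0, 3.3, -17.3]
opening: 0.0137
gripper_force: 30.0
```

The hold was steady at about 17.5 N at the wrist, so roughly 15 N on the pin once weight is taken off. Easing it back.

{"fn": "carry_out", "kwargs": {
  "deltas": [
    [[0,0,0.007,0,-1],[0,0,0.014,0,-1],[0,0,0.021,0,-1],[0,0,0.028,0,-1],[0,0,0.034,0,-1]]
  ]
}}

```text
clock: 19.6
tool_pos: [0.5876, 0.2178, 0.0295]
orientation: [179.9, -0.0, -77.2]
force: [-10.0, 1.3, -2.9]
opening: 0.0136
gripper_force: 30.0
```

{"fn": "carry_out", "kwargs": {
  "deltas": [
    [[0,0,0.007,0,-1],[0,0,0.014,0,-1],[0,0,0.021,0,-1],[0,0,0.021,0,-1]]
  ]
}}

```text
clock: 20.0
tool_pos: [0.5877, 0.2179, 0.0259]
orientation: [180.0, -0.0, -77.2]
force: [-10.8, 2.4, -1.3]
opening: 0.0136
gripper_force: 30.0
```

{"fn": "carry_out", "kwargs": {
  "deltas": [
    [[0,0,0,0,-0.6],[0,0,0,0,-0.3],[0,0,0,0,0],[0,0,0,0,0],[0,0,0,0,0]]
  ]
}}

```text
clock: 20.5
tool_pos: [0.5892, 0.2183, 0.0256]
orientation: [-179.9, 0.0, -77.2]
force: [0.3, 0.6, 0.2]
opening: 0.0419
gripper_force: 0.0
```

Released. Opening wider and retreating straight up.

{"fn": "carry_out", "kwargs": {
  "deltas": [
    [[0,0,-0.05,0,0],[0,0,-0.15,0,0],[0,0,-0.35,0,0.5],[0,0,-0.6,0,1],[0,0,-0.85,0,1]]
  ]
}}

```text
clock: 21.0
tool_pos: [0.588, 0.2177, 0.1973]
orientation: [180.0, -0.0, -77.2]
force: [1.4, 0.7, 0.7]
opening: 0.0624
gripper_force: 0.0
```

{"fn": "carry_out", "kwargs": {
  "deltas": [
    [[0,0,-0.2,0,1],[0,0,-0.3,0,1],[0,0,-0.35,0,1],[0,0,-0.35,0,1],[0,0,-0.35,0,1]]
  ]
}}

```text
clock: 21.5
tool_pos: [0.5876, 0.2178, 0.2634]
orientation: [179.9, -0.0, -77.2]
force: [-1.0, -0.1, -0.1]
opening: 0.0876
gripper_force: 0.0
```

Run:
```python
from h import *
shot('scene','s4.png')
o=ctrl.get_obs();print(o['clock'],o['tool_pos'],o['force'],o['qvel'].round(2))
```

```text
21.55 [0.58747008 0.21770534 0.26292164] [ 0.44165242 -0.17045695 -0.55720524] [ 0.06  0.47 -0.21  0.13 -0.05 -0.07]
```

View pics/s4.png

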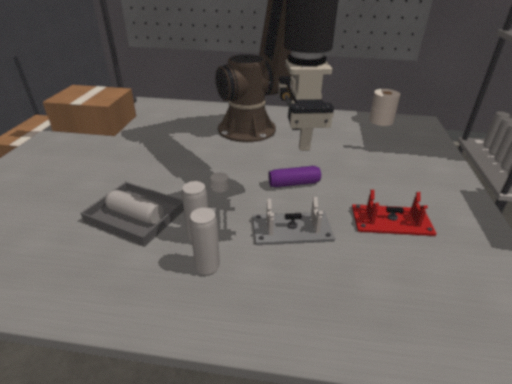

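The can lies in the tray at (133,207), the handle is down at (293,216), and the bystanders are unmoved. Handing in.

```bash
python3 -c "
from plant import ctrl
print(ctrl.close_job())"
```

```text
the job is handed in; nothing more can be done
None
```

The can is on its side in the grey tray, and the pin held a steady pull of about 15 N (estimated from about 17.5 N at the wrist) for 1.5 s before I eased it back and let go; the standing cans and can ends were left as they were, and the job is handed in at about 22 s.

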